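# Click in the battery pack and reset the tripped toggle hidden under the hood

## Task

First push the yellow battery pack upright down into the cradle until it clicks fully home, and let go of it. Then feel under the power station's hood for the one of the three unlit toggles that has tripped to the middle, push that one fully down to off and after that fully up to on; the other two are already on and must stay on. Leave the jar, glue bottle, wooden block and hammer where they are.

Things in the scene. Friction and masses are not known exactly. Their poses are not given: they have to be found in the camera images.
- station: Fixed yellow and black power station, 260 wide (its y). Origin on the table straight below the middle toggle's pivot; x to its rear, y to its left, z up; worked from its front (-x). It carries the sloping panel with three toggles under a hood. Its foot reaches from 45 in front of the origin to 70 behind it.
- panel: Black panel sloping 32 deg. Origin: middle toggle's pivot on its face, 65 above the table. x = up the slope (to the rear), y = left, z = out of the face, 32 deg from vertical towards the front. Face spans x -55..90, y +-130. Cheeks 42 high on the y edges (inner faces y +-125). A hood plate 5 thick stands up from x 90, 185 out along z, leaning in to x 75 at its outer edge: reach in below it, tool tilted 32 deg, along -z.
- hood_edge (a point): Middle of the outer edge of the hood plate, on its lower face: panel x 75, z 184. Axes as the panel's. The hood hides the toggles from above.
- slot_left (a point): Left toggle's pivot, on the panel face at panel y +55; axes as the panel's. Toggles are alike: a black round bat 10 thick, rounded tip 47 from the pivot, on a collar 22 across and 5 high. It swings along panel x: on = leaning 0.40 to 0.5 rad to +x (up the slope), off = 0.5 rad to -x, tripped = within 0.06 rad of straight out (z). Stops at +-0.5 rad.
- slot_mid (a point): Middle toggle's pivot, at the panel's origin; axes as the panel's. A toggle has no spring: friction keeps it where it is left, and about 2.5 to 5 N on the bat moves it. Past 0.38 rad either way it counts as fully on or off. Exactly one of the three has tripped, any of them; it shows no light. Pushing on a bat's lower side, up the slope, cannot turn it off.
- slot_right (a point): Right toggle's pivot, on the panel face at panel y -55; axes as the panel's. The two toggles that are on must never be pushed back below 0.2 rad.
- pack: Loose battery pack, yellow above, black below, 0.15 to 0.29 kg, standing upright: 44 (x) by 30 (y) by 85 high; origin at the centre of its underside. Bottom nose 40 by 23 by 5 high; a groove 3.5 deep runs across both y sides from 13 to 27 up; plain 44 by 30 block above. Grip its y sides (30 apart) in the upper half. Fits the cradle at yaw or yaw + 180 deg.
- cradle: Fixed black cradle, orange flared lips; foot 75 by 75, origin at its centre on the table. Slot open at the top: 48 (x) by 34 (y), floor 6 up, walls 36, lips to 47. In the middle of each y wall a sprung ball 26 up reaches in to 12 from the centre. A pack just set in rests on the balls about 20 too high; 8 to 20 N down drives it past and it clicks to the floor.
- seat (a point): Centre of the slot's floor in the cradle, 6 above the table, axes as the cradle's: where the pack's underside comes to rest.
- jar: Loose white pot of brushes, 72 across; 100 high, brushes reaching 155. Origin at the centre of its underside. Leave it.
- glue: Loose white glue bottle, 46 across, 130 high, standing 95 to 110 behind the cradle (along the cradle's +x). Origin at the centre of its underside. Leave it.
- block: Loose wooden block 170 (x) by 110 (y) by 30 high. Origin at the centre of its underside. Leave it.
- hammer: Loose blue-handled hammer 260 long lying along its own x. Leave it.
There are look-alikes about, which are no part of the job. What is shaped like the pack but blue or pink is not meant. What is shaped like the cradle but green or pink is not meant.

How it is judged:
On the way, in this order (a step that is already met when the one before it is completed fails the run):
1. the pack is clicked fully home in the cradle and let go (z of pack in the frame of seat below 0.003 m and horizontal distance between pack and seat below 0.006 m and angle between pack's own z axis and vertical below 0.08 rad and contact force between the fingers and pack below 0.1 N), for 0.2 s.
2. the tripped toggle is pushed fully down to off (value of joint brk_a below -0.38 rad), for 0.05 s.
3. the tripped toggle is pushed fully up to on (value of joint brk_a above 0.38 rad), for 0.2 s.
At the end, for the whole second after the job is handed in: All three toggles lean over 0.38 rad up the slope (on), the tripped one having first gone over 0.38 rad down (off); the pack is at rest in the cradle, underside within 3 mm of the slot floor and 6 mm of its centre, tilted under 0.08 rad (value of joint each of brk_a, brk_b, brk_c above 0.38 rad and z of pack in the frame of seat below 0.003 m and horizontal distance between pack and seat below 0.006 m and angle between pack's own z axis and vertical below 0.08 rad and linear speed of pack below 0.02 m/s); the robot touches nothing.
It fails at once if a toggle that was already on is pushed back below 0.2 rad (value of joint any of brk_b, brk_c below 0.2 rad).
It fails at once if the jar, glue bottle, block or hammer is moved by more than 30 mm, or the jar or bottle is tipped (distance of any of jar, glue, block, hammer from where it was at the start of the episode above 0.03 m or angle between any of jar, glue's own z axis and vertical above 0.4 rad).
It also fails if it takes over 64 s, if anything falls off the work surface, if the arm or the gripper's body presses on something with over 40 N, if the wrist force passes 120 N, or if a joint passes its speed limit or range.

## Robot

A 6-joint arm with a two-finger parallel gripper is mounted at the origin on the work surface. World frame = base frame: x ahead of the robot, y to its left, z up, the work surface at z = 0. Lengths are in m, angles in rad, forces in N, time in s.
With the tool pointing down it reaches from about 0.35 to 0.725 m from the base axis. Payload 6 kg.
Tool frame: the origin (TCP) lies midway between the tips of the shut fingers; the grasp point (between the pads) lies r.grasp_offset behind it (r.grasp_offset is the distance from the TCP to the grasp point, in m); z points along the fingers, y is the line along which they close (so a half turn about z gives the same grasp; the last joint's range is limited). The gripper opens to 85 mm and grips with 20 to 120 N. Pads are 22 mm wide; open, the fingers measure 114 mm over their backs; the gripper's body (76 mm by 85 mm) begins 54 mm behind the grasp point. The pads swing forward as they close: fully open they stand 13 mm farther back than shut.
Start: joints at [-0.888, 0.04, 0.085, 0, -1.615, -0.334], TCP at [0.205, -0.564, 0.231] pointing down, gripper open.
Joint ranges: [-2.56, 2.56], [-1.29, 2.01], [-1.08, 1.49], [-3.29, 1.98], [-2.81, -0.18], [-2.99, 2.99]. Speed limits (rad/s): [2.57, 2.57, 3.01, 3.14, 3.14, 3.14].

## Interface

Orientations are given as a unit quaternion [w, x, y, z].
In Python, from cell import r gives the robot as it stands.
- The arm moves only by the tool arm_command, never from a script. Its arguments are lists of equal length, an entry for each row: "jaw": the opening, from -1 (shut) to 1 (fully open); "slide": the shift along the tool's x, y, z in mm, a list of three; "turn": the turn about the tool's z in rad. In form: {"jaw": [jaw, ...], "slide": [[x, y, z], ...], "turn": [turn, ...]}. A call has exactly 8 rows; each row shifts and turns the commanded pose from where the row before left it, along the tool's axes as they then stand; what a row does not reach is not made up. A row lasts 1/8 s, in which the tool goes at most 62.5 mm and 10.7 degrees, less where a joint would pass 70% of its speed; a pose out of reach is approached as far as the arm can. A call with a gripper value outside its range is refused whole. The fingers move at their own pace and stop on an object; the grip force is fixed at half the most. Time passes only in rows, so rows that do not move let the fingers close, or fill a call up. It gives the time, the measured TCP pose, the force, the opening and the grip force at its end, in the units of the state.
- r.observe(): the state, without advancing time (a new reading comes with each control period).
- r.get_image(name): name is "scene" or "top" or "wrist"; returns a dict with "frame" (400x640x3 uint8, red, green, blue), "z_map" (400x640 float32, m along the optical axis (not along the pixel's ray), 0 where there is no reading), "fx", "fy", "cx", "cy" (pixels), "k1" (the pictures are not rectified: a ray, as slopes to the right and down, at radius r is drawn at 1 + k1 r^2 times it, then the intrinsics apply), "origin" and "attitude" of the camera in the world. Camera axes: x right, y up, looking along -z (the intrinsics and any distortion apply to the point x, -y, -z); pixel columns grow to the right and rows downward; lengths in m; the calibration is good to about 2 mm. A picture is of the moment at which its call begins.
- r.hand_in(): hands the job in; it is judged then, once.
The state is a dict: "t": time; "joints": joint angles; "joint_vel": joint speeds; "joint_efforts": joint torques, N m; "tcp_pos": TCP position; "tool_rot": TCP orientation; "contact_force": force on the tool from outside, world axes, zero at the start; "moment": the same for the moment, N m; "opening": finger opening in m; "grasp_force": force on a finger pad.
Only numpy, scipy, OpenCV 4.12 (cv2) and the standard library are available. Lean on these libraries where they do the work, as an engineer would, in place of code of your own. Each camera call takes 0.05 s, during which the arm holds its last target. There are 200 camera calls.

## Working session

There is one attempt and no reset: what is moved stays moved. The work goes in short steps, Python scripts to look and compute and a tool call to move; the robot and the scene stay as the last step left them, time stands still between calls to the robot, and variables do not carry over. Pictures are saved under pics/ and viewed, at most 10 in all, crops included, and the job is handed in when it is done.

Besides the shell and the picture viewer there is one more tool, called after ">>>" as name([rows], argument=value, ...), one row to a line, values as JSON. arm_command: Moves the arm, as the interface text tells. Its arguments: {"type":"object","properties":{"jaw":{"type":"array"},"slide":{"type":"array"},"turn":{"type":"array"}},"required":["jaw","slide","turn"]}

```bash
mkdir -p pics; cat > h.py <<'E'
import numpy as np, cv2, pickle
from scipy.spatial.transform import Rotation as R
def rot(q): q=np.array(q,float); return R.from_quat([q[1],q[2],q[3],q[0]]).as_matrix() if q.size==4 else q
def grab(n):
    from cell import r
    d=r.get_image(n); pickle.dump(d,open(n+'.pkl','wb')); return d
def rays(d,uv):
    uv=np.atleast_2d(uv).astype(float)
    s=np.c_[(uv[:,0]-d['cx'])/d['fx'],(uv[:,1]-d['cy'])/d['fy']]
    u=s.copy()
    for _ in range(20): u=s/(1+d['k1']*(u**2).sum(1,keepdims=True))
    return np.c_[u[:,0],-u[:,1],-np.ones(len(u))]@rot(d['attitude']).T
def onz(d,uv,z):
    v=rays(d,uv); o=np.array(d['origin']); return o+v*((z-o[2])/v[:,2:])
def cloud(d):
    H,W=d['z_map'].shape; g=np.stack(np.meshgrid(np.arange(W),np.arange(H)),-1).reshape(-1,2)
    return (np.array(d['origin'])+rays(d,g)*d['z_map'].reshape(-1,1)).reshape(H,W,3)
def save(d,f,box=None,s=1):
    im=d['frame'][...,::-1]
    if box: im=im[box[1]:box[3],box[0]:box[2]]
    cv2.imwrite('pics/'+f,cv2.resize(im,None,fx=s,fy=s,interpolation=cv2.INTER_CUBIC))
E
python3 - <<'E'
from h import *
from cell import r
print(r.observe(), r.grasp_offset)
for n in ('scene','top'):
    d=grab(n); print(n,d['origin'],d['attitude'],d['fx'],d['k1'],(d['z_map']>0).mean()); 
a,b=[pickle.load(open(n+'.pkl','rb')) for n in('scene','top')]
save(a,'s0.png');save(b,'t0.png')
E
```

```text
{'t': 0.0, 'joints': array([-8.88315367e-01,  4.08707167e-02,  8.38074343e-02, -4.86954191e-04,
       -1.61548545e+00, -3.33715739e-01]), 'joint_vel': array([-0.00011564,  0.001496  ,  0.00258409,  0.0008609 ,  0.00145826,
       -0.00039621]), 'joint_efforts': array([ 2.92959330e-04, -3.68209934e+01,  3.47416198e+01,  6.93256482e+00,
       -5.36408188e-03,  1.16261339e-05]), 'tcp_pos': array([ 0.20502853, -0.56353914,  0.23023905]), 'tool_rot': array([-2.13772017e-04, -1.73510575e-01,  9.84831586e-01,  8.83854358e-04]), 'contact_force': array([-0.01879706, -0.81178092,  0.48137747]), 'moment': array([ 0.0084186 , -0.01932347,  0.00827669]), 'grasp_force': 0.0, 'opening': 0.0853358799352738} 0.0187
scene [0.22277236 0.62685444 0.86810272] [-0.17844952 -0.07479905  0.40515992  0.89353585] 387.4312338148745 -0.048049232680633144 0.99615234375
top [ 0.30031135 -0.11081181  1.41175156] [-0.70429031 -0.06122856  0.05760483  0.70491695] 412.5843364144447 0.014662340800947787 0.99599609375
```

View pics/s0.png

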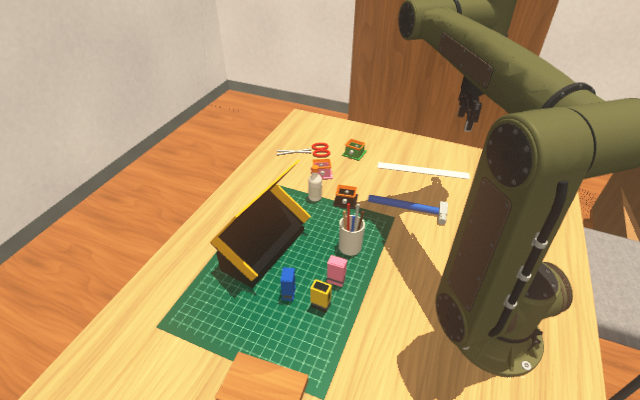

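View pics/t0.png

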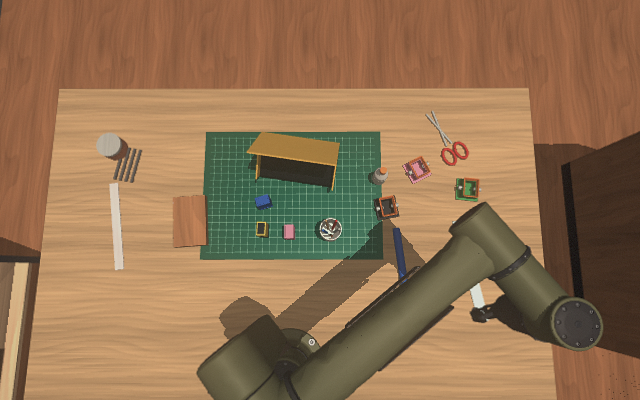

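The scene shows three pack-like objects: yellow at scene (320,294) / top (262,229), blue at top (263,202) and pink at top (289,231). The yellow one fits the description. There are three cradle-like objects: black at scene (346,195) / top (387,207), pink at top (417,169) and green at top (467,188). The black one with orange lips fits, and the glue bottle behind it agrees. The hood is at top (293,148). I'll measure these and confirm with a crop.

```bash
python3 - <<'E'
from h import *
a,b=[pickle.load(open(n+'.pkl','rb')) for n in('scene','top')]
save(b,'t1.png',(230,120,430,270),4)
for n,d in(('s',a),('t',b)):
    P=cloud(d); f=cv2.cvtColor(d['frame'],cv2.COLOR_RGB2HSV)
    def rep(name,box,zlo,zhi,cond=None):
        m=np.zeros(P.shape[:2],bool); x0,y0,x1,y1=box; m[y0:y1,x0:x1]=1
        m&=(P[...,2]>zlo)&(P[...,2]<zhi)
        if cond is not None: m&=cond
        q=P[m]; 
        if len(q)<5: print(n,name,len(q));return
        (c,s,an)=cv2.minAreaRect(q[:,:2].astype(np.float32)*1000)
        print(n,name,len(q),'mean',q.mean(0).round(4),'rect',np.round(c,1),np.round(s,1),round(an,1),'zmax',q[:,2].max().round(4))
    org=(f[...,1]>120)&(f[...,0]<20)&(f[...,2]>80)
    if n=='t': B=dict(pack=(250,215,274,242),cradle=(370,190,402,224),jar=(315,214,346,245),glue=(366,162,390,188),blue=(252,190,275,212),pink=(280,220,298,242),hood=(240,125,345,175),block=(170,190,210,250),ham=(390,225,407,262))
    else: B=dict(pack=(305,276,335,312),cradle=(332,180,360,212),jar=(334,204,368,258),glue=(305,172,325,204),blue=(278,264,300,304),pink=(325,254,350,288),hood=(210,160,312,285),block=(215,350,310,400),ham=(365,190,450,225))
    rep('pack top',B['pack'],.08,.095); rep('pack all',B['pack'],.02,.095)
    rep('cradle lip',B['cradle'],.035,.056,None); rep('cradle org',B['cradle'],.03,.06,org)
    rep('jar',B['jar'],.03,.2); rep('glue',B['glue'],.03,.2); rep('blue',B['blue'],.02,.2); rep('pink',B['pink'],.02,.2)
    rep('hood',B['hood'],.15,.35); rep('block',B['block'],.015,.06); rep('ham',B['ham'],.006,.06)
    if n=='t':
        m=np.zeros(P.shape[:2],bool);m[125:190,240:345]=1
        h=P[m&(P[...,2]>.15)]; k=np.c_[h[:,:2],np.ones(len(h))]
        w=np.linalg.lstsq(k,h[:,2],rcond=None)[0]; print('hood plane',w)
        bp=cv2.boxPoints(cv2.minAreaRect(h[:,:2].astype(np.float32)));print(bp)
E
```

```text
s pack top 197 mean [0.4296 0.0965 0.085 ] rect [430.   95.2] [32.7 43.6] 85.2 zmax 0.0902
s pack all 476 mean [0.4274 0.0971 0.0648] rect [429.3  64.2] [96.6 42.6] 89.4 zmax 0.0902
s cradle lip 161 mean [ 0.5118 -0.3224  0.0417] rect [ 511.1 -322.1] [65.  56.8] 9.8 zmax 0.05
s cradle org 154 mean [ 0.5123 -0.3242  0.0419] rect [ 511.2 -322.7] [65.  55.5] 9.9 zmax 0.05
s jar 840 mean [ 0.4254 -0.1184  0.0868] rect [418.2 -89.8] [ 71.  154.8] 14.0 zmax 0.1548
s glue 284 mean [ 0.6074 -0.2861  0.0697] rect [ 609.8 -338.3] [131.8  42.6] 88.4 zmax 0.1172
s blue 387 mean [0.5166 0.1013 0.0678] rect [521.2  92.4] [30.9 49.1] 17.4 zmax 0.0885
s pink 445 mean [0.4197 0.0166 0.067 ] rect [421.1  40.5] [ 45.3 101.6] 2.3 zmax 0.0892
s hood 382 mean [0.6359 0.0154 0.2365] rect [649.1 -20.2] [264.   85.5] 79.6 zmax 0.2665
s block 3106 mean [0.4704 0.3357 0.0306] rect [462.3 344.4] [172.2 110.6] 4.5 zmax 0.0358
s ham 723 mean [ 0.2886 -0.3616  0.0199] rect [ 303.2 -346.5] [264.8  93.3] 15.0 zmax 0.0315
t pack top 133 mean [0.43   0.0915 0.0872] rect [430.8  92.1] [42.8 29.8] 0.0 zmax 0.0934
t pack
[... 369 characters left out ...]
82
t glue 198 mean [ 0.6054 -0.296   0.0908] rect [ 610.  -298.6] [45.9 41. ] 49.0 zmax 0.1355
t blue 176 mean [0.5205 0.0876 0.0781] rect [523.   89.8] [31.3 44.3] 20.1 zmax 0.0936
t pink 162 mean [0.4202 0.0008 0.0798] rect [422.6   2. ] [44.3 30.1] 0.9 zmax 0.093
t hood 1600 mean [ 0.653  -0.0234  0.216 ] rect [657.3 -23.6] [260.2  91.8] 81.3 zmax 0.2722
t block 1695 mean [0.4628 0.3394 0.0309] rect [463.7 341.4] [169.8 112.1] 3.9 zmax 0.0402
t ham 287 mean [ 0.3839 -0.36    0.0235] rect [ 389.  -362.6] [ 47.7 122.5] 88.2 zmax 0.0358
hood plane [-2.93350864  0.3582028   2.14327993]
[[ 0.30031127 -0.11081181]
 [ 0.6875215  -0.15898222]
 [ 0.7197389   0.09999201]
 [ 0.33252865  0.14816242]]
```

View pics/t1.png

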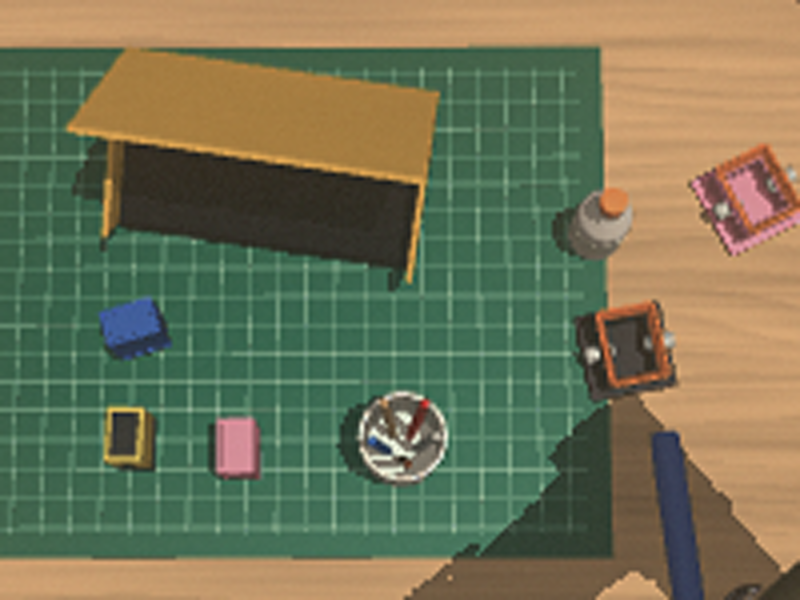

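The enlarged crop confirms it. The yellow pack with a black top is at crop (127,437), beside the blue decoy (133,325) and the pink one (237,447). The black cradle with orange lips is at (630,345) with the glue bottle behind it at (600,225), and the pink-footed cradle at (750,200) is a decoy. I'm moving above the pack.

>>> arm_command([
  [0, 0, 0],
  [0, 0, 0],
  [0, 0, 0],
  [-30, 50, 0],
  [-30, 50, 0],
  [-30, 50, 0],
  [-30, 50, 0],
  [-30, 50, 0],
], jaw=[1, 1, 1, 1, 1, 1, 1, 1], turn=[0.116, 0.116, 0.117, 0, 0, 0, 0, 0])

```text
t: 1.1
tcp_pos: [0.3556, -0.3121, 0.231]
tool_rot: [-0.0, 0.0, 1.0, 0.0]
contact_force: [1.2, -0.8, -0.3]
opening: 0.0853
grasp_force: 0.0
```

>>> arm_command([
  [-10, 52, 0],
  [-10, 52, 0],
  [-10, 52, 0],
  [-10, 52, 0],
  [-10, 50, 0],
  [-10, 50, 5],
  [-10, 49, 15],
  [-5, 49, 15],
], jaw=[1, 1, 1, 1, 1, 1, 1, 1], turn=[0, 0, 0, 0, 0, 0, 0, 0])

```text
t: 2.1
tcp_pos: [0.4301, 0.0939, 0.1956]
tool_rot: [-0.0, -0.0, 1.0, 0.0]
contact_force: [0.6, -0.2, -0.1]
opening: 0.086
grasp_force: 0.0
```

```bash
cat > look.py <<'E'
from h import *
from cell import r
def pose():
    o=r.observe(); T=rot(o['tool_rot']); print('t',round(o['t'],2),'tcp',o['tcp_pos'].round(4),'x',T[:,0].round(3),'y',T[:,1].round(3),'z',T[:,2].round(3),'F',o['contact_force'].round(1),'open',round(o['opening'],4),'g',round(o['grasp_force'],1),'j',o['joints'].round(2)); return o,T
E
python3 - <<'E'
from look import *
o,T=pose(); d=grab('wrist'); P=cloud(d); f=cv2.cvtColor(d['frame'],cv2.COLOR_RGB2HSV)
for nm,z0,z1 in(('top',.08,.095),):
    m=(P[...,2]>z0)&(P[...,2]<z1)&(abs(P[...,0]-.43)<.05)&(abs(P[...,1]-.092)<.04)
    q=P[m];print(len(q),cv2.minAreaRect(q[:,:2].astype(np.float32)*1000),q.mean(0))
save(d,'w1.png')
E
```

```text
t 2.1 tcp [0.4301 0.0939 0.1956] x [-1. -0.  0.] y [-0.  1.  0.] z [-0.  0. -1.] F [ 0.6 -0.2 -0.1] open 0.086 g 0.0 j [ 0.68 -0.4  -0.37 -0.   -1.61 -2.25]
2132 ((432.5225524902344, 94.02220916748047), (30.001527786254883, 44.625526428222656), 87.9694595336914) [0.43138274 0.09401642 0.08633508]
```

View pics/w1.png

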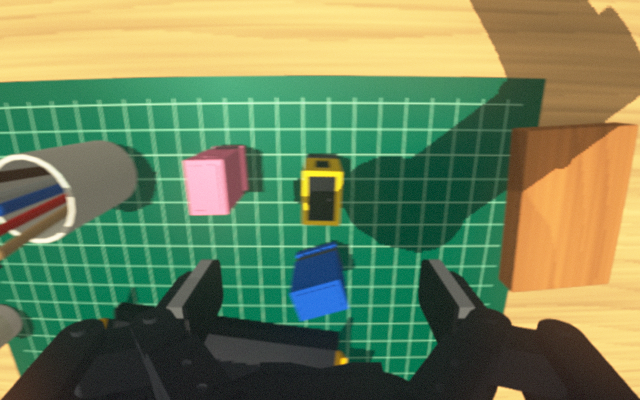

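The wrist view shows the pack at (322,195), centred between the fingers, with the pink and blue decoys clear of them. I'm descending, gripping and lifting.

>>> arm_command([
  [-1, 0, 45],
  [-1, 0, 45],
  [0, 0, 40],
  [0, 0, 20],
  [0, 0, 0],
  [0, 0, 0],
  [0, 0, 0],
  [0, 0, 0],
], jaw=[1, 1, 1, 1, 1, -1, -1, -1], turn=[0.03, 0, 0, 0, 0, 0, 0, 0])

```text
t: 3.15
tcp_pos: [0.4326, 0.0923, 0.0471]
tool_rot: [0.001, 0.015, 1.0, 0.0]
contact_force: [0.6, 0.1, 0.8]
opening: 0.0319
grasp_force: 0.0
```

>>> arm_command([
  [0, 0, 0],
  [0, 0, 0],
  [0, 0, -40],
  [0, 0, -50],
  [0, 0, -50],
  [0, 0, -50],
  [0, 0, 0],
  [0, 0, 0],
], jaw=[-1, -1, -1, -1, -1, -1, -1, -1], turn=[0, 0, 0, 0, 0, 0, 0, 0])

```text
t: 4.15
tcp_pos: [0.4316, 0.0922, 0.2346]
tool_rot: [-0.001, 0.015, 1.0, -0.0]
contact_force: [0.3, 0.1, -2.8]
opening: 0.0296
grasp_force: 59.9
```

```bash
python3 - <<'E'
from look import *
o,T=pose()
E
```

```text
t 4.15 tcp [0.4316 0.0922 0.2346] x [-1.     0.03   0.003] y [ 0.03  1.   -0.  ] z [-0.003 -0.    -1.   ] F [ 0.3  0.1 -2.8] open 0.0296 g 59.9 j [ 0.67 -0.39 -0.28 -0.   -1.68 -2.27]
```

>>> arm_command([
  [0, 0, 0],
  [0, 0, 0],
  [0, -53, 0],
  [0, -53, 0],
  [0, -53, 0],
  [0, -53, 0],
  [0, -53, 0],
  [-1, -53, 0],
], jaw=[-1, -1, -1, -1, -1, -1, -1, -1], turn=[-0.105, -0.105, 0, 0, 0, 0, 0, 0])

```text
t: 5.15
tcp_pos: [0.4893, -0.2221, 0.2337]
tool_rot: [-0.002, -0.09, 0.996, 0.001]
contact_force: [0.9, 1.7, -1.8]
opening: 0.0294
grasp_force: 60.2
```

>>> arm_command([
  [-1, -53, 0],
  [-1, -53, 10],
  [0, 0, 30],
  [0, 0, 30],
  [0, 0, 20],
  [0, 0, 0],
  [0, 0, 0],
  [0, 0, 0],
], jaw=[-1, -1, -1, -1, -1, -1, -1, -1], turn=[0, 0, 0, 0, 0, 0, 0, 0])

```text
t: 6.15
tcp_pos: [0.5116, -0.3247, 0.1479]
tool_rot: [0.001, -0.09, 0.996, -0.001]
contact_force: [-0.2, 0.6, -2.2]
opening: 0.0296
grasp_force: 60.4
```

```bash
python3 - <<'E'
from look import *
o,T=pose()
for n in('wrist','top','scene'):
    d=grab(n); P=cloud(d); f=cv2.cvtColor(d['frame'],cv2.COLOR_RGB2HSV)
    org=(f[...,1]>120)&(f[...,0]<18)&(f[...,2]>60)
    box=(abs(P[...,0]-.511)<.06)&(abs(P[...,1]+.3245)<.06)
    m=org&box&(P[...,2]>.03)&(P[...,2]<.056)
    q=P[m]
    if len(q)>5: print(n,len(q),cv2.minAreaRect(q[:,:2].astype(np.float32)*1000),q.mean(0).round(4))
    yel=(f[...,1]>120)&(f[...,0]>=20)&(f[...,0]<35)&box&(P[...,2]>.07)&(P[...,2]<.18); q=P[yel]
    if len(q)>5: print(' pack',len(q),q.min(0).round(4),q.max(0).round(4))
w=pickle.load(open('wrist.pkl','rb')); s=pickle.load(open('scene.pkl','rb'))
im=np.hstack([cv2.resize(w['frame'],(480,300)),cv2.resize(s['frame'][130:230,290:390],(300,300),interpolation=cv2.INTER_CUBIC)])
cv2.imwrite('pics/c1.png',im[...,::-1])
E
```

```text
t 6.15 tcp [ 0.5116 -0.3247  0.1479] x [-0.984 -0.179 -0.002] y [-0.179  0.984 -0.001] z [ 0.002 -0.001 -1.   ] F [-0.2  0.6 -2.2] open 0.0296 g 60.4 j [-0.24  0.06 -0.05  0.   -1.46 -1.16]
wrist 1486 ((504.21142578125, -325.2786865234375), (49.58644485473633, 54.95539474487305), 10.182437896728516) [ 0.494  -0.3268  0.0442]
 pack 2520 [ 0.487  -0.3502  0.1094] [ 0.5106 -0.3129  0.18  ]
top 66 ((499.4780578613281, -327.9565734863281), (41.995609283447266, 51.90428924560547), 11.079913139343262) [ 0.4893 -0.3247  0.0449]
 pack 22 [ 0.4862 -0.3413  0.1347] [ 0.4988 -0.3121  0.1789]
scene 163 ((511.27978515625, -321.85693359375), (64.84918212890625, 54.68533706665039), 9.800838470458984) [ 0.5126 -0.3242  0.0413]
 pack 126 [ 0.4863 -0.3383  0.117 ] [ 0.527  -0.2977  0.1795]
```

View pics/c1.png

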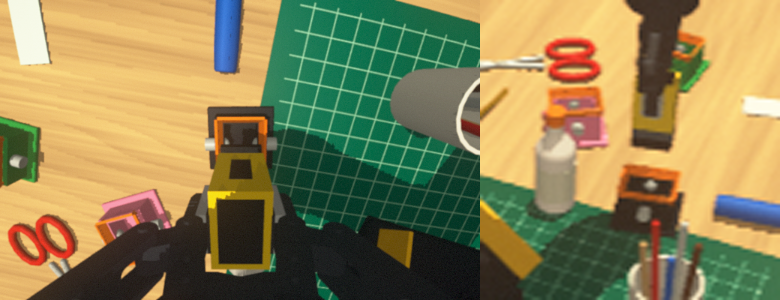

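The pack is over the slot and lined up with it: in the left half the pack is at (240,215) above the lips at (240,135). I'm lowering and pressing.

>>> arm_command([
  [0, 0, 25],
  [0, 0, 20],
  [0, 0, 12],
  [0, 0, 8],
  [0, 0, 6],
  [0, 0, 4],
  [0, 0, 0],
  [0, 0, 0],
], jaw=[-1, -1, -1, -1, -1, -1, -1, -1], turn=[0, 0, 0, 0, 0, 0, 0, 0])

```text
t: 7.3
tcp_pos: [0.5116, -0.3247, 0.0723]
tool_rot: [0.001, -0.09, 0.996, -0.0]
contact_force: [1.0, 0.7, 1.5]
opening: 0.0292
grasp_force: 61.0
```

>>> arm_command([
  [0, 0, 5],
  [0, 0, 5],
  [0, 0, 4],
  [0, 0, 4],
  [0, 0, 3],
  [0, 0, 2],
  [0, 0, 0],
  [0, 0, 0],
], jaw=[-1, -1, -1, -1, -1, -1, -1, -1], turn=[0, 0, 0, 0, 0, 0, 0, 0])

```text
t: 8.3
tcp_pos: [0.5105, -0.3244, 0.0531]
tool_rot: [-0.0, -0.09, 0.996, -0.0]
contact_force: [-12.1, 10.9, 24.0]
opening: 0.0294
grasp_force: 64.4
```

The TCP is at 0.053, which is the grip height of 0.047 plus the 6 mm floor. That fits the pack being home. I'm releasing, rising and checking.

>>> arm_command([
  [0, 0, -2],
  [0, 0, 0],
  [0, 0, 0],
  [0, 0, 0],
  [0, 0, -40],
  [0, 0, -50],
  [0, 0, -50],
  [0, 0, 0],
], jaw=[-1, 0.3, 0.3, 0.3, 0.3, 0.3, 0.3, 0.3], turn=[0, 0, 0, 0, 0, 0, 0, 0])

```text
t: 9.3
tcp_pos: [0.5127, -0.3257, 0.1957]
tool_rot: [0.004, -0.09, 0.996, -0.002]
contact_force: [0.6, -0.2, -1.1]
opening: 0.0556
grasp_force: 0.0
```

```bash
python3 - <<'E'
from look import *
o,T=pose()
for n in('wrist','scene'):
    d=grab(n); P=cloud(d)
    q=P[(abs(P[...,0]-.511)<.05)&(abs(P[...,1]+.3245)<.05)&(P[...,2]>.075)&(P[...,2]<.14)]
    print(n,len(q),cv2.minAreaRect(q[:,:2].astype(np.float32)*1000),np.percentile(q[:,2],[10,50,90]).round(4))
d=pickle.load(open('wrist.pkl','rb'));P=cloud(d);z=P[...,2]
t=z[(abs(P[...,0]-.45)<.01)&(abs(P[...,1]+.36)<.02)];print('table z wrist',np.median(t))
# station geometry from initial clouds
for n in('scene','top'):
    d=pickle.load(open(n+'.pkl','rb')) ;P=cloud(d); f=cv2.cvtColor(d['frame'],cv2.COLOR_RGB2HSV)
    m=(P[...,2]>.05)&(P[...,2]<.3)&(P[...,0]>.5)&(P[...,0]<.78)&(P[...,1]>-.2)&(P[...,1]<.17)
    yel=m&(f[...,0]>15)&(f[...,0]<35)&(f[...,1]>90)
    q=P[yel&(P[...,2]>.165)]
    # hood plane fit robust
    for _ in range(4):
        c=q.mean(0);u,s,vt=np.linalg.svd(q-c,full_matrices=False);nn=vt[2];q=q[abs((q-c)@nn)<.005]
    nn=nn*np.sign(nn[0]);print(n,'hood n',nn.round(4),'c',c.round(4),len(q))
    e=np.cross([0,0,1],nn);e/=np.linalg.norm(e);g=np.cross(nn,e)
    r2=cv2.minAreaRect(np.c_[(q-c)@e,(q-c)@g].astype(np.float32)*1000)
    print(' yaw',np.arctan2(nn[1],nn[0]),r2)
    k=(q-c)@g; 
    top=q[k>np.percentile(k,99)-.004]; a=(q-c)@e; print(' edge mid',(c+e*(a.min()+a.max())/2+g*np.percentile(k,99.5)).round(4),'a',a.min(),a.max(),'incl',np.degrees(np.arcsin(nn[2])))
    bl=P[m&(f[...,2]<70)&(P[...,2]<.13)&(P[...,0]<.68)]
    if len(bl)>50:
        for _ in range(4):
            c2=bl.mean(0);n2=np.linalg.svd(bl-c2,full_matrices=False)[2][2];bl=bl[abs((bl-c2)@n2)<.006]
        n2*=np.sign(n2[2]);print(' panel n',n2.round(4),'c',c2.round(4),len(bl),'yaw',np.arctan2(-n2[1],-n2[0]),'tilt',np.degrees(np.arccos(n2[2])),'origin height check: z at',c2)
save(d if 0 else pickle.load(open('scene.pkl','rb')),'s2.png',(200,140,400,290),4)
E
```

```text
t 9.3 tcp [ 0.5127 -0.3257  0.1957] x [-0.984 -0.179 -0.007] y [-0.179  0.984 -0.005] z [ 0.008 -0.004 -1.   ] F [ 0.6 -0.2 -1.1] open 0.0556 g 0.0 j [-0.24  0.05  0.03  0.   -1.54 -1.16]
wrist 2373 ((510.245849609375, -323.2627868652344), (44.57612609863281, 30.049741744995117), 10.234753608703613) [0.0911 0.0923 0.0933]
scene 130 ((509.41656494140625, -321.38775634765625), (43.42523193359375, 35.33420181274414), 8.791378021240234) [0.0798 0.0896 0.0928]
table z wrist 0.0011375210855758822
scene hood n [ 0.7976 -0.1275  0.5895] c [0.6282 0.0163 0.2479] 292
 yaw -0.1585517139685935 ((-32.166534423828125, -41.746543884277344), (260.398681640625, 125.77375793457031), 0.47232529520988464)
 edge mid [ 0.6107 -0.0135  0.265 ] a -0.16283658961826886 0.09831062101059049 incl 36.12302968160681
 panel n [-0.517   0.0798  0.8523] c [ 0.6488 -0.0352  0.0699] 1564 yaw -0.15319152717380422 tilt 31.539360373739886 origin height check: z at [ 0.64881181 -0.03515208  0.06991201]
top hood n [ 0.789  -0.1202  0.6025] c [0.6557 0.0286 0.2229] 861
 yaw -0.15112992281616214 ((-0.6155776977539062, -8.200607299804688), (159.19888305664062, 129.76251220703125), 0.6192142963409424)
 edge mid [0.6222 0.0329 0.2675] a -0.08087532274207117 0.07936223790507256 incl 37.04824201282958
 panel n [-0.2614  0.04    0.9644] c [0.652  0.0347 0.0657] 266 yaw -0.15198798836655056 tilt 15.334982828694313 origin height check: z at [0.65201326 0.03469449 0.06572896]
```

View pics/s2.png

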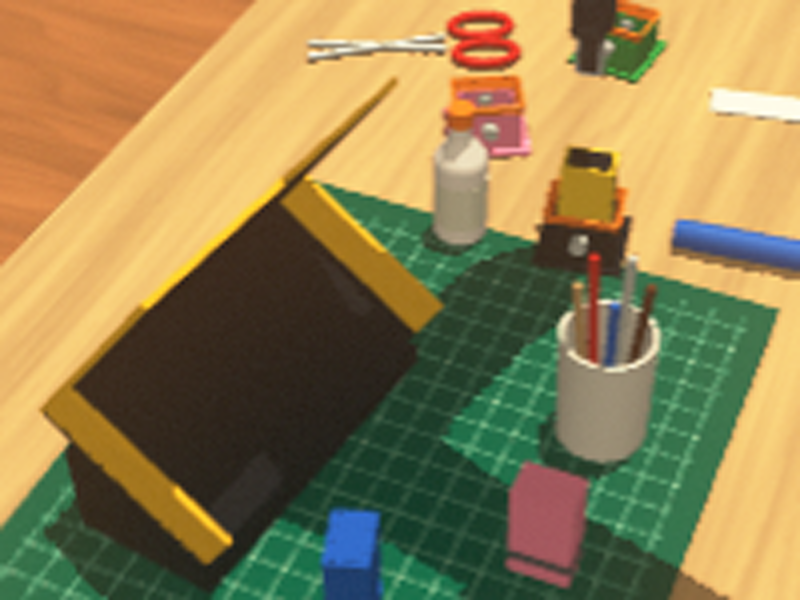

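The pack top now reads about 91 mm above the table in wrist depth, and it sits inside the lips at crop (590,180), so it is home and released. The toggles are black on black, so I'll search the depth map for them. Meanwhile I'll check how the arm behaves at its reach limit, since the tool needs to tilt to get under the hood.

>>> arm_command([
  [-30, 18, -45],
  [-29, 19, -45],
  [-47, -16, 0],
  [-47, -16, 0],
  [-47, -16, 0],
  [-47, -16, 0],
  [-47, -16, 0],
  [-47, -16, 0],
], jaw=[-1, -1, -1, -1, -1, -1, -1, -1], turn=[0, 0, 0, 0, 0, 0, 0, 0])

```text
t: 10.4
tcp_pos: [0.8089, -0.3085, 0.2631]
tool_rot: [0.011, -0.089, 0.996, -0.007]
contact_force: [31.2, 4.0, 63.6]
opening: -0.0002
grasp_force: 0.0
```

```bash
python3 - <<'E'
from look import *
o,T=pose()
d=pickle.load(open('scene.pkl','rb'));P=cloud(d)
yaw=-.153;c,s=np.cos(yaw),np.sin(yaw);t=np.radians(32)
S=np.array([[c,-s,0],[s,c,0],[0,0,1]])@np.array([[np.cos(t),0,-np.sin(t)],[0,1,0],[np.sin(t),0,np.cos(t)]])
O=np.array([.644,-.019,.065])
Q=(P-O)@S*1000
m=(abs(Q[...,1])<118)&(Q[...,0]>-50)&(Q[...,0]<80)&(Q[...,2]<70)&(Q[...,2]>-20)
f=m&(Q[...,2]<8); print('face z',np.median(Q[f][:,2]),f.sum())
for lo in(12,25,35):
    b=m&(Q[...,2]>lo)
    for yc in(55,0,-55):
        q=Q[b&(abs(Q[...,1]-yc)<25)]; print(lo,yc,len(q),q.mean(0).round(1) if len(q) else '')
# cheek inner faces & front edge
ch=(abs(Q[...,1])>118)&(abs(Q[...,1])<138)&(Q[...,2]>36)&(Q[...,2]<46)&(Q[...,0]>-50)&(Q[...,0]<80)
for sg in(1,-1):
    q=Q[ch&(Q[...,1]*sg>0)]
    if len(q): print('cheek',sg,len(q),np.percentile(q[:,1],[2,50,98]).round(1),np.percentile(q[:,0],[1,99]).round(1))
E
```

```text
t 10.4 tcp [ 0.8089 -0.3085  0.2631] x [-0.984 -0.178 -0.02 ] y [-0.178  0.984 -0.016] z [ 0.022 -0.012 -1.   ] F [31.2  4.  63.6] open -0.0002 g 0.0 j [-0.13  1.03  1.49  0.01 -2.01 -1.26]
face z 0.05013450487869585 2958
12 55 30 [12.7 56.4 31.3]
12 0 30 [ 0.3  1.  32.5]
12 -55 36 [ 13.2 -54.1  28.9]
25 55 21 [15.1 56.  36.8]
25 0 21 [ 0.6  0.6 38.4]
25 -55 23 [ 16.  -54.6  34.6]
35 55 14 [17.5 56.  40.7]
35 0 15 [ 1.1  0.5 41.7]
35 -55 10 [ 18.7 -55.8  39.6]
cheek 1 139 [123.4 127.6 130.1] [-49.   77.5]
cheek -1 105 [-132.6 -127.5 -123.7] [-47.8  77.5]
```

Depth shows the middle bat upright (tip at panel x≈1) and the outer two leaning up the slope (x≈18), so the middle toggle is the tripped one. I'll see what the arm does when holding still.

>>> arm_command([
  [0, 0, 0],
  [0, 0, 0],
  [-20, -7, 0],
  [-20, -7, 0],
  [-20, -7, 0],
  [-20, -7, 0],
  [0, 0, 0],
  [0, 0, 0],
], jaw=[-1, -1, -1, -1, -1, -1, -1, -1], turn=[0, 0, 0, 0, 0, 0, 0, 0])

```text
t: 11.4
tcp_pos: [0.8426, -0.3028, 0.2439]
tool_rot: [0.036, -0.09, 0.995, -0.018]
contact_force: [0.4, -0.2, 0.1]
opening: -0.0
grasp_force: 0.0
```

```bash
python3 - <<'E'
from look import *
o,T=pose()
E
```

```text
t 11.4 tcp [ 0.8426 -0.3028  0.2439] x [-0.981 -0.18  -0.068] y [-0.177  0.983 -0.043] z [ 0.074 -0.03  -0.997] F [ 0.4 -0.2  0.1] open -0.0 g 0.0 j [-0.12  1.05  1.49  0.02 -1.93 -1.27]
```

Pushing past the reach limit with the elbow at its stop tilts the tool forward, and the tilt stays. I'll build up more of it.

>>> arm_command([
  [-30, 0, -5],
  [-30, 0, -5],
  [-30, 0, -5],
  [-30, 0, -5],
  [-30, 0, -5],
  [-30, 0, -5],
  [0, 0, 0],
  [0, 0, 0],
], jaw=[-1, -1, -1, -1, -1, -1, -1, -1], turn=[0, 0, 0, 0, 0, 0, 0, 0])

```text
t: 12.4
tcp_pos: [0.9081, -0.2375, 0.2374]
tool_rot: [0.086, -0.089, 0.991, -0.04]
contact_force: [0.1, -0.7, -0.3]
opening: -0.0
grasp_force: 0.0
```

```bash
python3 - <<'E'
from look import *
o,T=pose()
E
```

```text
t 12.4 tcp [ 0.9081 -0.2375  0.2374] x [-0.969 -0.184 -0.163] y [-0.171  0.981 -0.094] z [ 0.178 -0.063 -0.982] F [ 0.1 -0.7 -0.3] open -0.0 g 0.0 j [-0.02  1.07  1.49  0.06 -1.81 -1.35]
```

>>> arm_command([
  [-45, -10, -10],
  [-45, -10, -10],
  [-45, -10, -10],
  [-45, -10, -10],
  [-45, -10, -10],
  [-45, -10, -10],
  [-45, -10, -10],
  [0, 0, 0],
], jaw=[-1, -1, -1, -1, -1, -1, -1, -1], turn=[0, 0, 0, 0, 0, 0, 0, 0])

```text
t: 13.4
tcp_pos: [0.9843, -0.1926, 0.2831]
tool_rot: [0.193, -0.09, 0.974, -0.076]
contact_force: [-0.5, 0.3, -0.0]
opening: -0.0002
grasp_force: 0.0
```

```bash
python3 - <<'E'
from look import *
o,T=pose()
E
```

```text
t 13.4 tcp [ 0.9843 -0.1926  0.2831] x [-0.91  -0.204 -0.362] y [-0.145  0.972 -0.182] z [ 0.389 -0.113 -0.914] F [-0.5  0.3 -0. ] open -0.0002 g 0.0 j [ 0.05  1.06  1.49  0.13 -1.6  -1.41]
```

>>> arm_command([
  [-45, 10, -10],
  [-45, 10, -10],
  [-40, 10, -10],
  [0, 0, 0],
  [0, 0, -40],
  [0, 0, -40],
  [0, 0, -40],
  [0, 0, -30],
], jaw=[-1, -1, -1, -1, -1, -1, -1, -1], turn=[0, 0, 0, 0, 0.1, 0.1, 0.1, 0])

```text
t: 14.4
tcp_pos: [0.9315, -0.1052, 0.4414]
tool_rot: [0.245, 0.055, 0.967, -0.051]
contact_force: [0.1, 0.6, -0.2]
opening: 0.0001
grasp_force: 0.0
```

```bash
cat >> look.py <<'E'
yaw=-.153;c,s=np.cos(yaw),np.sin(yaw);t=np.radians(32)
S=np.array([[c,-s,0],[s,c,0],[0,0,1]])@np.array([[np.cos(t),0,-np.sin(t)],[0,1,0],[np.sin(t),0,np.cos(t)]])
O=np.array([.644,-.019,.065])
def rel():
    o,T=pose(); print('panel tcp mm',((o['tcp_pos']-O)@S*1000).round(1)); print('tool axes in panel (cols)\n',(S.T@T).round(3)); return o,T
def to(T,o,p): # panel target mm -> slide in tool axes
    return (T.T@(S@(np.array(p)/1000)+O-o['tcp_pos'])*1000).round(1)
def tow(T,o,w): return (T.T@(np.array(w)-o['tcp_pos'])*1000).round(1)
E
python3 - <<'E'
from look import *
o,T=rel(); w=grab('wrist'); print('cam in tool',(T.T@(np.array(w['origin'])-o['tcp_pos'])*1000).round())
print(to(T,o,[-20,0,330]))
E
```

```text
t 14.4 tcp [ 0.9315 -0.1052  0.4414] x [-0.874  0.082 -0.479] y [ 0.132  0.989 -0.071] z [ 0.468 -0.125 -0.875] F [ 0.1  0.6 -0.2] open 0.0001 g 0.0 j [ 0.17  0.9   1.49  0.21 -1.7  -1.78]
panel tcp mm [451.5 -41.4 161.7]
tool axes in panel (cols)
 [[-0.997 -0.055 -0.055]
 [-0.052  0.997 -0.052]
 [ 0.058 -0.049 -0.997]]
cam in tool [  73.    1. -143.]
[ 477.8   58.8 -143.9]
```

>>> arm_command([
  [30, 5, -40],
  [45, 6, -30],
  [50, 6, -20],
  [50, 6, -15],
  [50, 6, -10],
  [50, 6, -10],
  [50, 6, 0],
  [50, 6, 0],
], jaw=[-1, -1, -1, -1, -1, -1, -1, -1], turn=[0, 0, 0, 0, 0, 0, 0, 0])

```text
t: 15.45
tcp_pos: [0.5978, -0.0204, 0.3639]
tool_rot: [0.244, 0.055, 0.967, -0.051]
contact_force: [-0.1, 1.2, 0.7]
opening: -0.0001
grasp_force: 0.0
```

```bash
python3 - <<'E'
from look import *
o,T=rel()
print(to(T,o,[-25,0,250]))
E
```

```text
t 15.45 tcp [ 0.5978 -0.0204  0.3639] x [-0.875  0.082 -0.477] y [ 0.132  0.989 -0.072] z [ 0.466 -0.126 -0.876] F [-0.1  1.2  0.7] open -0.0001 g 0.0 j [ 0.49 -0.36 -0.23  0.35 -1.34 -2.19]
panel tcp mm [119.9  -8.4 277.5]
tool axes in panel (cols)
 [[-0.997 -0.056 -0.057]
 [-0.052  0.997 -0.053]
 [ 0.06  -0.05  -0.997]]
[142.3  17.8  35.3]
```

The tool is now tilted to match the panel within 3.5°. I'll compute the way in above the middle bat, on its upper side.

```bash
python3 - <<'E'
from look import *
o=r.observe();T=rot(o['tool_rot'])
a=to(T,o,[20,0,260]);b=to(T,o,[20,0,75]);print(a,b-a)
for v in([10,0,0],[0,10,0],[0,0,10]): print(v,(T.T@S@np.array(v)).round(2))
E
```

```text
[98.1 14.8 22.8] [-11.2   9.2 184.4]
[10, 0, 0] [-9.97 -0.56 -0.57]
[0, 10, 0] [-0.52  9.97 -0.53]
[0, 0, 10] [ 0.6  -0.5  -9.97]
```

>>> arm_command([
  [49, 7, 6],
  [49, 8, 17],
  [-3, 2, 46],
  [-3, 2, 46],
  [-3, 3, 46],
  [-2, 2, 46],
  [0, 0, 0],
  [0, 0, 0],
], jaw=[-1, -1, -1, -1, -1, -1, -1, -1], turn=[0, 0, 0, 0, 0, 0, 0, 0])

```text
t: 16.45
tcp_pos: [0.6231, -0.0154, 0.1414]
tool_rot: [0.244, 0.056, 0.967, -0.051]
contact_force: [0.2, -0.1, 0.2]
opening: 0.0001
grasp_force: 0.0
```

```bash
cat > v.py <<'E'
from look import *
import sys
def bats():
    d=grab('scene');P=cloud(d);Q=(P-O)@S*1000
    m=(abs(Q[...,1])<118)&(Q[...,0]>-50)&(Q[...,0]<50)&(Q[...,2]<52)&(Q[...,2]>25)
    for yc in(55,0,-55):
        q=Q[m&(abs(Q[...,1]-yc)<25)]; print('bat',yc,len(q),q.mean(0).round(1) if len(q) else '')
E
python3 - <<'E'
from v import *
o,T=rel(); print(to(T,o,[20,0,33])); bats(); d=grab('wrist'); save(d,'w2.png'); s=pickle.load(open('scene.pkl','rb')); 
im=np.hstack([cv2.resize(d['frame'],(400,250)),cv2.resize(s['frame'][150:290,200:340],(250,250))]); cv2.imwrite('pics/w2.png',im[...,::-1])
E
```

```text
t 16.45 tcp [ 0.6231 -0.0154  0.1414] x [-0.874  0.083 -0.478] y [ 0.133  0.989 -0.072] z [ 0.467 -0.126 -0.875] F [ 0.2 -0.1  0.2] open 0.0001 g 0.0 j [ 0.46 -0.32 -0.62  0.41 -0.92 -2.34]
panel tcp mm [22.5  0.3 76. ]
tool axes in panel (cols)
 [[-0.997 -0.055 -0.056]
 [-0.052  0.997 -0.053]
 [ 0.059 -0.05  -0.997]]
[-0.   2.  43.1]
bat 55 22 [15.1 56.4 36. ]
bat 0 21 [ 0.4  1.2 39. ]
bat -55 5 [  9.8 -54.1  26.8]
```

View pics/w2.png

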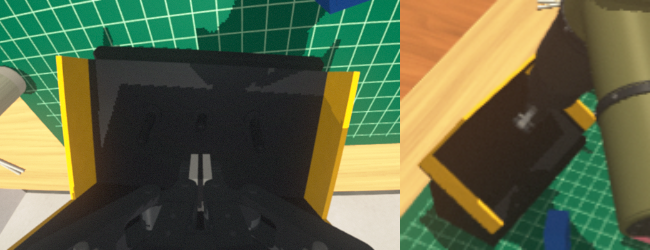

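The wrist view shows the three bats at (148,125), (202,122) and (257,133). The shut fingertips at (200,165) are just up-slope of the middle one and nothing is touching. I'm descending behind it.

>>> arm_command([
  [0, 0, 10],
  [0, 1, 10],
  [0, 0, 8],
  [0, 1, 8],
  [0, 0, 7],
  [0, 0, 0],
  [0, 0, 0],
  [0, 0, 0],
], jaw=[-1, -1, -1, -1, -1, -1, -1, -1], turn=[0, 0, 0, 0, 0, 0, 0, 0])

```text
t: 17.55
tcp_pos: [0.6434, -0.0187, 0.103]
tool_rot: [0.244, 0.056, 0.967, -0.051]
contact_force: [-0.2, -0.7, -0.0]
opening: -0.0
grasp_force: 0.0
```

>>> arm_command([
  [4, 0, 0],
  [4, 0, 0],
  [4, 0, 0],
  [4, 0, 0],
  [2, 0, 0],
  [0, 0, 0],
  [0, 0, 0],
  [0, 0, 0],
], jaw=[-1, -1, -1, -1, -1, -1, -1, -1], turn=[0, 0, 0, 0, 0, 0, 0, 0])

```text
t: 18.55
tcp_pos: [0.6274, -0.0173, 0.0938]
tool_rot: [0.244, 0.056, 0.967, -0.051]
contact_force: [1.4, 1.3, 1.4]
opening: -0.0001
grasp_force: 0.9
```

```bash
python3 - <<'E'
from v import *
o,T=rel();print('F panel',(S.T@o['contact_force']).round(1)); bats()
E
```

```text
t 18.55 tcp [ 0.6274 -0.0173  0.0938] x [-0.875  0.084 -0.477] y [ 0.133  0.988 -0.071] z [ 0.465 -0.126 -0.876] F [1.4 1.3 1.4] open -0.0001 g 0.9 j [ 0.45 -0.27 -0.68  0.45 -0.82 -2.38]
panel tcp mm [ 1.2 -0.9 33.3]
tool axes in panel (cols)
 [[-0.997 -0.054 -0.058]
 [-0.051  0.997 -0.053]
 [ 0.061 -0.05  -0.997]]
F panel [1.8 1.5 0.5]
bat 55 20 [15.6 55.4 36.3]
bat 0 13 [-16.1   0.5  39.4]
bat -55 0
```

>>> arm_command([
  [2, 0, 0],
  [1, 0, 0],
  [1, 0, 0],
  [1, 0, 0],
  [0, 0, 0],
  [0, 0, 0],
  [0, 0, 0],
  [0, 0, 0],
], jaw=[-1, -1, -1, -1, -1, -1, -1, -1], turn=[0, 0, 0, 0, 0, 0, 0, 0])

```text
t: 19.6
tcp_pos: [0.6233, -0.0168, 0.0919]
tool_rot: [0.244, 0.056, 0.967, -0.051]
contact_force: [4.8, -0.5, 3.5]
opening: -0.0002
grasp_force: 2.4
```

```bash
python3 - <<'E'
from v import *
o,T=rel();print('F panel',(S.T@o['contact_force']).round(1)); bats()
E
```

```text
t 19.6 tcp [ 0.6233 -0.0168  0.0919] x [-0.875  0.084 -0.478] y [ 0.133  0.989 -0.071] z [ 0.466 -0.126 -0.876] F [ 4.8 -0.5  3.5] open -0.0002 g 2.4 j [ 0.45 -0.28 -0.7   0.45 -0.82 -2.39]
panel tcp mm [-3.3 -1.  33.8]
tool axes in panel (cols)
 [[-0.997 -0.054 -0.057]
 [-0.051  0.997 -0.053]
 [ 0.06  -0.05  -0.997]]
F panel [5.9 0.2 0.4]
bat 55 21 [15.4 55.8 36.2]
bat 0 10 [-20.5   1.4  39.4]
bat -55 0
```

The bat's tip is now at x −20.5, about −0.48 rad, so the toggle is off. I'm lifting over it to push from below.

>>> arm_command([
  [-3, 0, -5],
  [0, 0, -20],
  [0, 0, -20],
  [20, 0, 0],
  [35, 2, 0],
  [0, 0, 20],
  [0, 0, 20],
  [0, 0, 0],
], jaw=[-1, -1, -1, -1, -1, -1, -1, -1], turn=[0, 0, 0, 0, 0, 0, 0, 0])

```text
t: 20.65
tcp_pos: [0.5738, -0.0111, 0.0679]
tool_rot: [0.241, 0.057, 0.967, -0.052]
contact_force: [-0.3, -0.9, 0.3]
opening: 0.0004
grasp_force: 0.0
```

```bash
python3 - <<'E'
from v import *
o,T=rel();print('F panel',(S.T@o['contact_force']).round(1)); print(to(T,o,[-5,0,32])); bats()
E
```

```text
t 20.65 tcp [ 0.5738 -0.0111  0.0679] x [-0.877  0.084 -0.472] y [ 0.135  0.988 -0.074] z [ 0.461 -0.128 -0.878] F [-0.3 -0.9  0.3] open 0.0004 g 0.0 j [ 0.51 -0.42 -0.84  0.47 -0.83 -2.47]
panel tcp mm [-58.3  -2.9  39.9]
tool axes in panel (cols)
 [[-0.997 -0.054 -0.063]
 [-0.05   0.997 -0.057]
 [ 0.066 -0.053 -0.996]]
F panel [ 0.1 -1.   0.3]
[-53.8   0.4   4.4]
bat 55 19 [16.  55.5 36.9]
bat 0 24 [-16.    0.7  35. ]
bat -55 24 [ 15.8 -53.6  35.1]
```

>>> arm_command([
  [-8, 0, 6],
  [-8, 1, 1],
  [-8, 0, 0],
  [-8, 1, 0],
  [-8, 0, 0],
  [-8, 0, 0],
  [-5, 0, 0],
  [0, 0, 0],
], jaw=[-1, -1, -1, -1, -1, -1, -1, -1], turn=[0, 0, 0, 0, 0, 0, 0, 0])

```text
t: 21.7
tcp_pos: [0.6257, -0.0134, 0.09]
tool_rot: [0.244, 0.056, 0.967, -0.051]
contact_force: [-1.5, -1.6, -0.4]
opening: -0.0007
grasp_force: 0.7
```

>>> arm_command([
  [-2, 0, 0],
  [-2, 0, 0],
  [-1, 0, 0],
  [-1, 0, 0],
  [0, 0, 0],
  [0, 0, 0],
  [0, 0, 0],
  [0, 0, 0],
], jaw=[-1, -1, -1, -1, -1, -1, -1, -1], turn=[0, 0, 0, 0, 0, 0, 0, 0])

```text
t: 22.7
tcp_pos: [0.6307, -0.0137, 0.0929]
tool_rot: [0.244, 0.056, 0.967, -0.051]
contact_force: [-2.4, 0.5, -2.3]
opening: 0.0001
grasp_force: 1.3
```

```bash
python3 - <<'E'
from v import *
o,T=rel();print('F panel',(S.T@o['contact_force']).round(1)); bats()
E
```

```text
t 22.7 tcp [ 0.6307 -0.0137  0.0929] x [-0.875  0.084 -0.477] y [ 0.133  0.989 -0.071] z [ 0.466 -0.126 -0.876] F [-2.4  0.5 -2.3] open 0.0001 g 1.3 j [ 0.45 -0.26 -0.68  0.45 -0.81 -2.39]
panel tcp mm [ 3.   3.3 31. ]
tool axes in panel (cols)
 [[-0.997 -0.054 -0.057]
 [-0.051  0.997 -0.053]
 [ 0.06  -0.05  -0.997]]
F panel [-3.3  0.1 -0.7]
bat 55 20 [15.5 55.9 37.2]
bat 0 7 [19.9  0.8 41. ]
bat -55 0
```

The bat is at about 0.45 rad, which counts as on. I'll nudge it nearer the stop, then back out.

>>> arm_command([
  [-1, 0, 0],
  [-1, 0, 0],
  [0, 0, 0],
  [10, 0, 0],
  [20, 0, -10],
  [20, 0, -40],
  [5, 0, -50],
  [0, 0, -50],
], jaw=[-1, -1, -1, -1, -1, -1, -1, -1], turn=[0, 0, 0, 0, 0, 0, 0, 0])

```text
t: 23.75
tcp_pos: [0.5136, 0.0095, 0.201]
tool_rot: [0.245, 0.056, 0.967, -0.05]
contact_force: [1.1, 1.8, 0.6]
opening: 0.0003
grasp_force: 0.0
```

>>> arm_command([
  [0, 0, -40],
  [0, 0, -30],
  [0, 0, 0],
  [0, 0, 0],
  [0, 0, 0],
  [0, 0, 0],
  [0, 0, 0],
  [0, 0, 0],
], jaw=[-1, -1, -1, -1, -1, -1, -1, -1], turn=[0, 0, 0, 0, 0, 0, 0, 0])

```text
t: 24.75
tcp_pos: [0.4819, 0.0183, 0.2601]
tool_rot: [0.244, 0.056, 0.967, -0.051]
contact_force: [-0.7, 0.6, 0.1]
opening: 0.0001
grasp_force: 0.0
```

```bash
python3 - <<'E'
from v import *
o,T=rel(); bats()
for n in('wrist','top'):
    Q=(cloud(grab(n))-O)@S*1000
    for yc in(55,0,-55):
        q=Q[(abs(Q[...,1]-yc)<20)&(abs(Q[...,0])<50)&(Q[...,2]>25)&(Q[...,2]<52)]; print(n,yc,len(q),q.mean(0).round(1) if len(q) else '')
P=cloud(pickle.load(open('scene.pkl','rb')))
q=P[(abs(P[...,0]-.511)<.05)&(abs(P[...,1]+.3245)<.05)&(P[...,2]>.075)&(P[...,2]<.14)];print('pack',len(q),q.mean(0),q.max(0))
E
```

```text
t 24.75 tcp [0.4819 0.0183 0.2601] x [-0.875  0.084 -0.477] y [ 0.134  0.988 -0.071] z [ 0.466 -0.126 -0.876] F [-0.7  0.6  0.1] open 0.0001 g 0.0 j [ 0.77 -0.75 -0.69  0.44 -1.38 -2.48]
panel tcp mm [-37.3  12.1 253.4]
tool axes in panel (cols)
 [[-0.997 -0.054 -0.058]
 [-0.051  0.997 -0.054]
 [ 0.06  -0.051 -0.997]]
bat 55 20 [15.7 55.8 36.6]
bat 0 22 [17.3  0.9 35.7]
bat -55 24 [ 15.8 -54.3  34.5]
wrist 55 131 [17.  54.2 35.4]
wrist 0 132 [19.3 -0.3 34.4]
wrist -55 130 [ 18.4 -54.9  35. ]
top 55 10 [20.4 51.5 39. ]
top 0 9 [22.3 -2.8 36.4]
top -55 10 [ 21.3 -58.1  38. ]<stdin>:8: RuntimeWarning: Mean of empty slice.
  ret = um.true_divide(
Traceback (most recent call last):
ValueError: zero-size array to reduction operation maximum which has no identity
```

All three bats lean up the slope, the middle one the most. The scene camera returned no pack points, probably because the arm blocks it, so I'll check the pack from the top camera.

```bash
python3 - <<'E'
from h import *
P=cloud(pickle.load(open('top.pkl','rb')))
q=P[(abs(P[...,0]-.511)<.05)&(abs(P[...,1]+.3245)<.05)&(P[...,2]>.08)&(P[...,2]<.6)]
print(len(q), q.mean(0) if len(q) else '', cv2.minAreaRect(q[:,:2].astype(np.float32)*1000) if len(q) else '')
P=cloud(pickle.load(open('scene.pkl','rb')));print(P[170:215:8,346].round(2))
E
```

```text
139 [ 0.50859894 -0.32401299  0.09265794] ((509.0085754394531, -324.25933837890625), (44.33147430419922, 30.67355728149414), 9.39621353149414)
[[ 0.39  0.09  0.45]
 [ 0.39  0.09  0.43]
 [ 0.39  0.07  0.4 ]
 [ 0.39  0.06  0.37]
 [ 0.5  -0.3   0.02]
 [ 0.49 -0.28  0.  ]]
```

The pack is still home (top at about 91–92 mm, level) and the arm is clear of everything, so I'm handing in.

```bash
python3 -c "
from cell import r
print(r.hand_in())"
```

```text
the job is handed in; nothing more can be done
None
```

I handed the job in at about 25 s: the yellow pack is clicked home and released, the middle toggle (the tripped one) went to off and then on, and depth checks show all three toggles on; the hand-in call gave no verdict, and I didn't re-measure the jar, glue bottle, block and hammer at the end.

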